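# Snap the lid of the screw box shut all round

### The arm

A 7-joint arm with a two-finger parallel gripper is mounted at the origin on the work surface. World frame = base frame: x ahead of the robot, y to its left, z up, the work surface at z = 0. Lengths are in mm, angles in degrees, forces in N, time in s.
With the tool pointing down it reaches from about 425 to 825 mm from the base axis. Payload 3.6 kg.
Tool frame: the origin (TCP) lies midway between the tips of the shut fingers; the grasp point (between the pads) lies 19 mm behind it; z points along the fingers, y is the direction in which the jaws open and shut (so a half turn about z gives the same grasp; the last joint's range is limited). The gripper opens to 85 mm and grips with 20 to 120 N. Pads are 22 mm wide; open, the fingers measure 114 mm over their backs; the gripper's body (76 mm by 85 mm) begins 54 mm behind the grasp point. The pads swing forward as they close: fully open they stand 13 mm farther back than shut.
Start: joints at [-72.794, 35.231, -0.722, 81.555, 0.464, 63.22, -2.315], TCP at [208.625, 615.58, 231.297] pointing down, gripper open.
Joint ranges: [-178.69, 178.69], [-17.37, 117.87], [-77.05, 75.6], [15.02, 138.74], [-78.02, 258.01], [0.78, 113.62], [-162.83, 162.83]. Speed limits (degrees/s): [159.86, 159.86, 180, 180, 180, 180, 180].

### API

Orientations are given as [roll, pitch, yaw] about the fixed x, y, z axes, in that order (R = Rz(yaw) Ry(pitch) Rx(roll)).
In Python, from rig import env, eyes gives the robot as it stands.
- The arm moves only by the shell command python3 -m handwheel 'ROWS' [FORCE]. ROWS is JSON, a list of rows, each an object of numbers: "ax", "ay", "az": the turn, a rotation vector about the tool's x, y, z in rad; "tx", "ty", "tz": the shift along the tool's x, y, z in mm; "fingers": the closure in counts, from 0 (fully open) to 255 (shut). A call has 1 to 10 rows; each row is the pose to reach, as a shift and turn from the pose measured when the call began, along the tool's axes at that moment; what a row does not reach only later rows make up. A row lasts 1/8 s, in which the tool goes at most 62.5 mm and 10.7 degrees, less where a joint would pass 70% of its speed; a pose out of reach is approached as far as the arm can. A call with a gripper value outside its range is refused whole. The fingers move at their own pace and stop on an object; FORCE is the grip in N (left out, the last holds). Time passes only in rows, so rows that repeat a pose let the fingers close. It gives the time, the measured TCP pose, the force and the opening at its end, in the units of the state.
- env.observe(): the state, without advancing time (a new reading comes with each control period).
- eyes.snapshot(name): name is "side" or "top" or "wrist"; returns a dict with "frame" (384x512x3 uint8, red, green, blue), "fov_y" (degrees; the focal length in pixels is half the picture's height over the tangent of half this angle, whatever the lens; pixels are square), "cx", "cy" (the principal point, pixels), "T" (4x4, takes a point from camera to world coordinates). Camera axes: x right, y down, z forward; pixel columns grow to the right and rows downward; lengths in mm; the calibration is good to about 2 mm. A picture is of the moment at which its call begins. There is no depth.
- env.hand_in(): hands the job in, once; it reports no verdict.
The state is a dict: "time_s": time; "joint_positions": joint angles; "joint_velocities": joint speeds; "joint_efforts": joint torques, N m; "tool_pos": TCP position; "ee_rot": TCP orientation; "ft_force": force on the tool from outside, world axes, zero at the start; "moment": the same for the moment, N m; "gripper_width": opening from 0.0 (shut) to 1.0 (fully open).
Only numpy, scipy, OpenCV 4.12 (cv2) and the standard library are available. Lean on these libraries where they do the work, as an engineer would, in place of code of your own. Each camera call takes 0.05 s, during which the arm holds its last target. There are 200 camera calls.

### The job

The grey box on the bench has its lid on, but the rim sections on all four sides of the lid are sprung up. With the fingertips, press each of the four sections down on its thumb pad until it clicks shut and stays level with the lid. Do not lift or tip the box or shove it away, and leave the wooden ring, the turned block and the jar where they are.

Things in the scene. Friction and masses are not known exactly. Their poses are not given: they have to be found in the camera images.
- box: Grey plastic storage box with a whitish plastic lid, standing loose on the bench, 0.7 to 1 kg filled, 157 x 197 mm over the lid (short side along its own x, long side along its own y) and 78 mm high to the lid's flat top. Origin: centre of its underside; z up. Its lid is on; the middle panel (68 x 108 mm) and four corners (40 mm squares) are fixed, level at 78 mm. Between the corners lie the four hinged rim sections, one at each side.
- snap_front (a joint): Angle (rad) by which the rim section on the box's own -x side is pressed down: 0 is sprung up (outer edge about 13 mm high), 0.30 is clicked shut and level with the lid. The flap is 102 mm long, 40 mm from hinge to outer edge, hinged along the middle panel's edge. Pressed at its thumb pad it resists with about 5 to 7 N, then beyond half-way (0.15) snaps shut by itself and stays; let go before that, it springs up again. At 0.30 it meets a hard stop.
- pad_front (a point): Top centre of the thumb pad (16 x 36 mm, raised 2 mm) on the -x rim section, 31 mm out from its hinge line and 9 mm in from its outer edge. It moves with the section: 80 mm above the bench when shut, 89 mm when sprung up. Shut, it lies 65 mm from the box's centre along the box's -x.
- snap_back (a joint): Angle (rad) by which the rim section on the box's own +x side is pressed down: 0 is sprung up (outer edge about 13 mm high), 0.30 is clicked shut and level with the lid. The flap is 102 mm long, 40 mm from hinge to outer edge, hinged along the middle panel's edge. Pressed at its thumb pad it resists with about 5 to 7 N, then beyond half-way (0.15) snaps shut by itself and stays; let go before that, it springs up again. At 0.30 it meets a hard stop.
- pad_back (a point): Top centre of the thumb pad (16 x 36 mm, raised 2 mm) on the +x rim section, 31 mm out from its hinge line and 9 mm in from its outer edge. It moves with the section: 80 mm above the bench when shut, 89 mm when sprung up. Shut, it lies 65 mm from the box's centre along the box's +x.
- snap_left (a joint): Angle (rad) by which the rim section on the box's own +y side is pressed down: 0 is sprung up (outer edge about 13 mm high), 0.30 is clicked shut and level with the lid. The flap is 62 mm long, 40 mm from hinge to outer edge, hinged along the middle panel's edge. Pressed at its thumb pad it resists with about 5 to 7 N, then beyond half-way (0.15) snaps shut by itself and stays; let go before that, it springs up again. At 0.30 it meets a hard stop.
- pad_left (a point): Top centre of the thumb pad (16 x 36 mm, raised 2 mm) on the +y rim section, 31 mm out from its hinge line and 9 mm in from its outer edge. It moves with the section: 80 mm above the bench when shut, 89 mm when sprung up. Shut, it lies 85 mm from the box's centre along the box's +y.
- snap_right (a joint): Angle (rad) by which the rim section on the box's own -y side is pressed down: 0 is sprung up (outer edge about 13 mm high), 0.30 is clicked shut and level with the lid. The flap is 62 mm long, 40 mm from hinge to outer edge, hinged along the middle panel's edge. Pressed at its thumb pad it resists with about 5 to 7 N, then beyond half-way (0.15) snaps shut by itself and stays; let go before that, it springs up again. At 0.30 it meets a hard stop.
- pad_right (a point): Top centre of the thumb pad (16 x 36 mm, raised 2 mm) on the -y rim section, 31 mm out from its hinge line and 9 mm in from its outer edge. It moves with the section: 80 mm above the bench when shut, 89 mm when sprung up. Shut, it lies 85 mm from the box's centre along the box's -y.
- ring: Bystander: loose dark wooden ring, 104 mm outside, 72 mm inside, 28 mm high. Origin: centre of its underside.
- chuck: Bystander: loose dark turned wooden block in two steps, 80 mm wide at the foot, 44 mm high. Origin: centre of its underside.
- jar: Bystander: loose amber glass jar with metal cap, 60 mm wide, 60 mm high. Origin: centre of its underside.
Mind the look-alikes: they are no part of the job. Of the things shaped like the box, the grey one is meant.

How it is judged (in metres and radians):
At the end, for the whole second after the job is handed in: All four rim sections are shut (each within 0.05 rad of level); the box stands flat on the bench, at rest, within 40 mm of where it stood; ring, turned block and jar are within 30 mm of where they stood (value of joint each of snap_front, snap_back, snap_left, snap_right above 0.25 rad and angle between box's own z axis and vertical below 0.05 rad and height (world z) of box below 0.006 m and distance of box from where it was at the start of the episode below 0.04 m and linear speed of box below 0.02 m/s and distance of each of ring, chuck, jar from where it was at the start of the episode below 0.03 m); the robot touches nothing.
It fails at once if the box is lifted or tipped (height (world z) of box above 0.012 m or angle between box's own z axis and vertical above 0.12 rad).
It fails at once if the box is shoved more than 40 mm (distance of box from where it was at the start of the episode above 0.04 m).
It fails at once if the wooden ring is lifted, carried or pushed more than 30 mm (distance of ring from where it was at the start of the episode above 0.03 m).
It fails at once if the turned block is lifted, carried or pushed more than 30 mm (distance of chuck from where it was at the start of the episode above 0.03 m).
It fails at once if the jar is lifted, carried or pushed more than 30 mm (distance of jar from where it was at the start of the episode above 0.03 m).
It also fails if it takes over 38 s, if anything falls off the work surface, if the arm or the gripper's body presses on something with over 40 N, if the wrist force passes 120 N, or if a joint passes its speed limit or range.

## Working session

There is one attempt and no reset: what is moved stays moved. The work goes in short steps, Python scripts to look and compute and a shell command to move; the robot and the scene stay as the last step left them, time stands still between calls to the robot, and variables do not carry over. Pictures are saved under pics/ and viewed, about 8 in all and at most 12, crops included, and the job is handed in when it is done.

```bash
ls; mkdir -p pics
python3 - <<'E'
from rig import env, eyes
import cv2,numpy as np
print(env.observe())
for n in("top","side"):
    s=eyes.snapshot(n); print(n,s["fov_y"],s["cx"],s["cy"],np.round(s["T"],4).tolist())
    cv2.imwrite(f"pics/{n}0.png",cv2.cvtColor(s["frame"],cv2.COLOR_RGB2BGR))
E
```

```text
pics
{'time_s': 0.0, 'joint_positions': array([-72.79459859,  35.2917095 ,  -0.72271648,  81.64400556,
         0.46252389,  63.2205465 ,  -2.31469015]), 'joint_velocities': array([-0.07729475, -0.01237051, -0.01007351,  0.030212  , -0.0254842 ,
        0.09222046, -0.04718177]), 'joint_efforts': array([-4.36681603e-04, -4.69214737e+01,  2.59252293e-01, -1.71034992e+01,
        1.00258685e-02,  9.56967910e-03,  8.20845770e-06]), 'tool_pos': array([208.38475623, 614.85187518, 230.09479474]), 'ee_rot': array([-1.79846577e+02,  1.01965438e-03,  1.61279325e+02]), 'ft_force': array([0.54940932, 0.02245427, 0.10571735]), 'moment': array([-0.01984188, -0.00384095,  0.04526402]), 'gripper_width': 0.999918209546797}
top 42.6136942637077 252.69033513411895 190.40866293591478 [[-0.0299, -0.9832, 0.1803, 299.6724], [-0.9994, 0.0322, 0.0101, 174.733], [-0.0157, -0.1799, -0.9836, 1631.3435], [0.0, 0.0, 0.0, 1.0]]
side 46.99193971216583 259.3093763543104 182.99907773703117 [[0.8931, -0.3341, 0.3013, 204.6849], [-0.4499, -0.6629, 0.5985, -533.1408], [-0.0002, -0.67, -0.7423, 976.3942], [0.0, 0.0, 0.0, 1.0]]
```

View pics/top0.png

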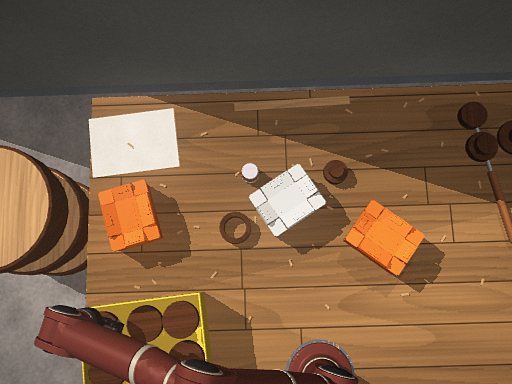

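View pics/side0.png

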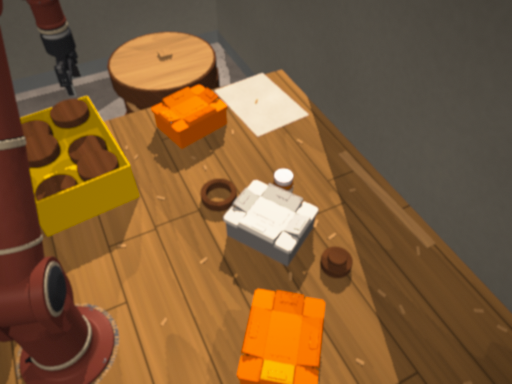

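Candidates shaped like the box in the top picture are two orange boxes at (130,215) and (385,237), and the whitish-lidded one at (288,200). The side view shows grey walls on that last one, at (265,235), so it is the one meant. The ring is at (236,227), the jar at (249,172) and the turned block at (336,172). I'll confirm with an enlarged crop.

Run:
```python
import cv2
a=cv2.imread("pics/top0.png")[150:250,220:350]
cv2.imwrite("pics/crop_t.png",cv2.resize(a,None,fx=6,fy=6,interpolation=cv2.INTER_CUBIC))
a=cv2.imread("pics/side0.png")[165:275,210:330]
cv2.imwrite("pics/crop_s.png",cv2.resize(a,None,fx=5,fy=5,interpolation=cv2.INTER_CUBIC))
```

```text
(no output)
```

View pics/crop_t.png

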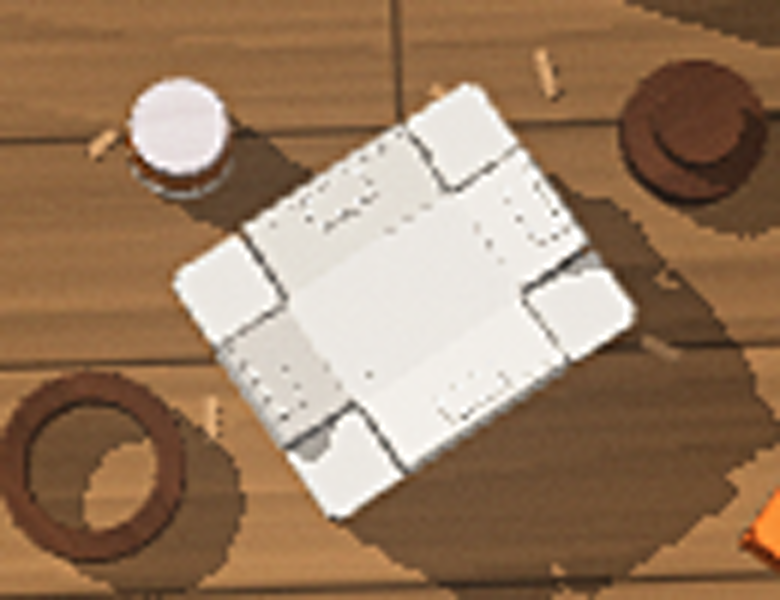

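View pics/crop_s.png

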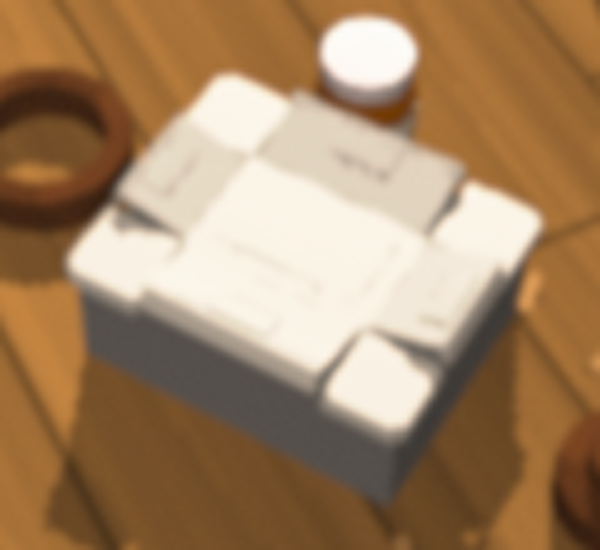

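The crop shows grey walls and a whitish lid with all four rims sprung, so this is the box. The inner corner junctions in the top crop are (285,297), (455,190), (523,293) and (357,405). In the side crop they are about (250,155), (430,235), (375,333) and (180,240). Next I fit the pose.

```bash
cat > h.py <<'E'
import numpy as np
K={}
def ray(s,u,v,z):
    f=s["frame"].shape[0]/2/np.tan(np.radians(s["fov_y"]/2)); T=np.array(s["T"])
    d=T[:3,:3]@[(u-s["cx"])/f,(v-s["cy"])/f,1]; o=T[:3,3]
    return (o+d*(z-o[2])/d[2])[:2]
E
python3 - <<'E'
from rig import env,eyes
import numpy as np
from h import ray
s=eyes.snapshot("top"); S=eyes.snapshot("side")
t=lambda u,v:((u+.5)/6-.5+220,(v+.5)/6-.5+150)
c=lambda u,v:((u+.5)/5-.5+210,(v+.5)/5-.5+165)
top=[ray(s,*t(*p),78) for p in[(285,297),(455,190),(523,293),(357,405)]]
out=[ray(s,*t(*p),78) for p in[(175,280),(480,85),(635,312),(342,518)]]
side=[ray(S,*c(*p),78) for p in[(250,155),(430,235),(375,333),(180,240)]]
for n,P in(("top",top),("out",out),("side",side)):
    P=np.array(P);e=(P[1]-P[0]+P[2]-P[3])/2;g=(P[3]-P[0]+P[2]-P[1])/2
    print(n,P.round().tolist(),"c",P.mean(0).round(1),"long",np.hypot(*e).round(1),np.degrees(np.arctan2(e[1],e[0])).round(2),"short",np.hypot(*g).round(1),np.degrees(np.arctan2(g[1],g[0])).round(2))
for n,p,z in(("jar",(180,125),60),("ring",(95,465),28),("chuck",(700,125),44)): print(n,ray(s,*t(*p),z).round())
E
```

```text
top [[555.0, 146.0], [610.0, 53.0], [553.0, 19.0], [496.0, 110.0]] c [553.2  81.6] long 107.6 -58.57 short 67.7 -149.07
out [[566.0, 204.0], [667.0, 36.0], [541.0, -40.0], [436.0, 120.0]] c [552.4  80. ] long 193.2 -57.84 short 151.1 -147.93
side [[550.0, 150.0], [608.0, 60.0], [553.0, 18.0], [491.0, 115.0]] c [550.5  85.8] long 111.3 -57.34 short 68.7 -145.96
jar [654. 199.]
ring [474. 251.]
chuck [649. -86.]
```

The fit gives the box centre at about (552.5, 82), with the long axis at 121.8°. Measured panel size is 108 x 68, as specified. I close the fingers, align the tool and go above the first pad at (508,154).

```bash
python3 -m handwheel '[{"tx":-43,"ty":-34,"tz":0,"az":0.1,"fingers":255},{"tx":-86,"ty":-68,"az":0.2,"fingers":255},{"tx":-129,"ty":-102,"az":0.3,"fingers":255},{"tx":-172,"ty":-136,"az":0.4,"fingers":255},{"tx":-215,"ty":-170,"az":0.5,"fingers":255},{"tx":-258,"ty":-204,"az":0.6,"fingers":255},{"tx":-301,"ty":-238,"tz":20,"az":0.69,"fingers":255},{"tx":-344,"ty":-272,"tz":40,"az":0.69,"fingers":255},{"tx":-387,"ty":-306,"tz":60,"az":0.69,"fingers":255},{"tx":-431,"ty":-340,"tz":80,"az":0.69,"fingers":255}]' 30
cat > d.py <<'E'
import sys,numpy as np
from rig import env
o=env.observe();p=np.array(o["tool_pos"]);r=o["ee_rot"]
from scipy.spatial.transform import Rotation as R
M=R.from_euler("xyz",r,degrees=True)
C=np.array([552.5,82]);a=np.radians(31.8);u=np.array([np.cos(a),np.sin(a)]);w=np.array([-u[1],u[0]])
print("t",o["time_s"],p.round(1),np.round(r,1),"F",np.round(o["ft_force"],1),"g",round(o["gripper_width"],2))
for n,q in dict(w=C+85*w,W=C-85*w,u=C+65*u,U=C-65*u).items(): print(n,q.round(1),"tool shift to z=100:",M.inv().apply(np.r_[q,100]-p).round(1))
E
python3 d.py
```

```text
t 0.2 [208.5 615.2 230.6] [-179.9   -0.   161.3] F [0.3 0.4 0.7] g 1.0
w [507.7 154.2] tool shift to z=100: [-431.3 -340.3  131.1]
W [597.3   9.8] tool shift to z=100: [-562.5 -448.4  131.3]
u [607.7 116.3] tool shift to z=100: [-538.3 -344.2  131.1]
U [497.3  47.7] tool shift to z=100: [-455.6 -444.5  131.3]validation failed for argument at $[0]...
```

Validation failed at row 0, so every key is probably required.

```bash
python3 -m handwheel '[{"ax":0,"ay":0,"az":0.1,"tx":-43,"ty":-34,"tz":0,"fingers":255},{"ax":0,"ay":0,"az":0.2,"tx":-86,"ty":-68,"tz":0,"fingers":255},{"ax":0,"ay":0,"az":0.3,"tx":-129,"ty":-102,"tz":0,"fingers":255},{"ax":0,"ay":0,"az":0.4,"tx":-172,"ty":-136,"tz":0,"fingers":255},{"ax":0,"ay":0,"az":0.5,"tx":-215,"ty":-170,"tz":0,"fingers":255},{"ax":0,"ay":0,"az":0.6,"tx":-258,"ty":-204,"tz":0,"fingers":255},{"ax":0,"ay":0,"az":0.69,"tx":-301,"ty":-238,"tz":20,"fingers":255},{"ax":0,"ay":0,"az":0.69,"tx":-344,"ty":-272,"tz":40,"fingers":255},{"ax":0,"ay":0,"az":0.69,"tx":-387,"ty":-306,"tz":60,"fingers":255},{"ax":0,"ay":0,"az":0.69,"tx":-431,"ty":-340,"tz":80,"fingers":255}]' 30; python3 d.py
```

```text
time_s: 1.45
tool_pos: [508.3, 153.6, 150.6]
ee_rot: [-180.0, 0.0, 121.8]
ft_force: [0.4, -0.1, -0.9]
gripper_width: -0.0
t 1.45 [508.3 153.6 150.6] [-180.     0.   121.8] F [ 0.4 -0.1 -0.9] g -0.0
w [507.7 154.2] tool shift to z=100: [ 1.  -0.1 50.6]
W [597.3   9.8] tool shift to z=100: [-1.69e+02 -1.00e-01  5.07e+01]
u [607.7 116.3] tool shift to z=100: [-84.   64.9  50.6]
U [497.3  47.7] tool shift to z=100: [-84.1 -65.1  50.7]
```

Position tracking is accurate. Descend gently onto the first pad.

```bash
python3 -m handwheel '[{"ax":0,"ay":0,"az":0,"tx":1,"ty":0,"tz":25,"fingers":255},{"ax":0,"ay":0,"az":0,"tx":1,"ty":0,"tz":48,"fingers":255},{"ax":0,"ay":0,"az":0,"tx":1,"ty":0,"tz":56,"fingers":255},{"ax":0,"ay":0,"az":0,"tx":1,"ty":0,"tz":59,"fingers":255},{"ax":0,"ay":0,"az":0,"tx":1,"ty":0,"tz":61,"fingers":255},{"ax":0,"ay":0,"az":0,"tx":1,"ty":0,"tz":63,"fingers":255}]'; python3 -m handwheel '[{"ax":0,"ay":0,"az":0,"tx":0,"ty":0,"tz":2,"fingers":255},{"ax":0,"ay":0,"az":0,"tx":0,"ty":0,"tz":4,"fingers":255},{"ax":0,"ay":0,"az":0,"tx":0,"ty":0,"tz":4,"fingers":255}]'
```

```text
time_s: 2.2
tool_pos: [507.3, 155.3, 88.8]
ee_rot: [-180.0, -0.0, 121.8]
ft_force: [-3.5, 0.9, 5.5]
gripper_width: -0.002
time_s: 2.58
tool_pos: [508.0, 155.2, 84.8]
ee_rot: [179.9, 0.0, 121.8]
ft_force: [0.3, 0.3, -0.8]
gripper_width: 0.001
```

At 84.8 mm the force dropped to zero, so the flap has snapped away. Dip 3 mm more, then lift, cross to the opposite pad and press.

```bash
python3 -m handwheel '[{"ax":0,"ay":0,"az":0,"tx":0,"ty":0,"tz":2,"fingers":255},{"ax":0,"ay":0,"az":0,"tx":0,"ty":0,"tz":4,"fingers":255},{"ax":0,"ay":0,"az":0,"tx":0,"ty":0,"tz":4,"fingers":255}]'; python3 -m handwheel '[{"ax":0,"ay":0,"az":0,"tx":0,"ty":0,"tz":-30,"fingers":255},{"ax":0,"ay":0,"az":0,"tx":-45,"ty":0,"tz":-40,"fingers":255},{"ax":0,"ay":0,"az":0,"tx":-90,"ty":0,"tz":-40,"fingers":255},{"ax":0,"ay":0,"az":0,"tx":-135,"ty":0,"tz":-40,"fingers":255},{"ax":0,"ay":0,"az":0,"tx":-171,"ty":0,"tz":-35,"fingers":255},{"ax":0,"ay":0,"az":0,"tx":-171,"ty":0,"tz":-25,"fingers":255}]'; python3 d.py
```

```text
time_s: 2.95
tool_pos: [507.9, 155.1, 80.5]
ee_rot: [180.0, 0.0, 121.8]
ft_force: [0.7, 0.4, 0.5]
gripper_width: 0.001
time_s: 3.7
tool_pos: [599.8, 4.9, 105.8]
ee_rot: [179.9, 0.3, 121.4]
ft_force: [-0.1, -0.3, -0.8]
gripper_width: 0.002
t 3.7 [599.8   4.9 105.8] [179.9   0.3 121.4] F [-0.1 -0.3 -0.8] g 0.0
w [507.7 154.2] tool shift to z=100: [175.4  -0.7   5. ]
W [597.3   9.8] tool shift to z=100: [5.4 0.4 5.8]
u [607.7 116.3] tool shift to z=100: [90.8 64.8  5.5]
U [497.3  47.7] tool shift to z=100: [ 90.  -65.2   5.3]
```

```bash
python3 -m handwheel '[{"ax":0,"ay":0,"az":0,"tx":5,"ty":0,"tz":4,"fingers":255},{"ax":0,"ay":0,"az":0,"tx":5,"ty":0,"tz":10,"fingers":255},{"ax":0,"ay":0,"az":0,"tx":5,"ty":0,"tz":14,"fingers":255},{"ax":0,"ay":0,"az":0,"tx":5,"ty":0,"tz":17,"fingers":255},{"ax":0,"ay":0,"az":0,"tx":5,"ty":0,"tz":19,"fingers":255}]'; python3 -m handwheel '[{"ax":0,"ay":0,"az":0,"tx":0,"ty":0,"tz":2,"fingers":255},{"ax":0,"ay":0,"az":0,"tx":0,"ty":0,"tz":4,"fingers":255},{"ax":0,"ay":0,"az":0,"tx":0,"ty":0,"tz":5,"fingers":255},{"ax":0,"ay":0,"az":0,"tx":0,"ty":0,"tz":5,"fingers":255}]';  python3 d.py
```

```text
time_s: 4.32
tool_pos: [597.6, 9.3, 87.1]
ee_rot: [179.9, 0.3, 121.5]
ft_force: [0.1, 0.4, 2.0]
gripper_width: 0.003
time_s: 4.82
tool_pos: [597.5, 9.3, 81.9]
ee_rot: [179.9, 0.3, 121.5]
ft_force: [0.7, -0.7, -0.1]
gripper_width: 0.0
t 4.825 [597.5   9.3  81.9] [179.9   0.3 121.5] F [ 0.7 -0.7 -0.1] g 0.0
w [507.7 154.2] tool shift to z=100: [170.4  -0.9 -18.9]
W [597.3   9.8] tool shift to z=100: [  0.4   0.1 -18.1]
u [607.7 116.3] tool shift to z=100: [ 85.8  64.6 -18.4]
U [497.3  47.7] tool shift to z=100: [ 85.  -65.4 -18.7]
```

```bash
python3 -m handwheel '[{"ax":0,"ay":0,"az":0,"tx":0,"ty":0,"tz":-30,"fingers":255},{"ax":0,"ay":0,"az":0,"tx":30,"ty":22,"tz":-38,"fingers":255},{"ax":0,"ay":0,"az":0,"tx":60,"ty":44,"tz":-38,"fingers":255},{"ax":0,"ay":0,"az":0,"tx":86,"ty":65,"tz":-38,"fingers":255},{"ax":0,"ay":0,"az":0,"tx":86,"ty":65,"tz":-28,"fingers":255},{"ax":0,"ay":0,"az":0,"tx":86,"ty":65,"tz":-18,"fingers":255},{"ax":0,"ay":0,"az":0,"tx":86,"ty":65,"tz":-14,"fingers":255}]';  python3 d.py
```

```text
time_s: 5.7
tool_pos: [607.4, 114.4, 94.5]
ee_rot: [-180.0, 0.3, 121.3]
ft_force: [-0.2, -1.0, -0.3]
gripper_width: 0.002
t 5.7 [607.4 114.4  94.5] [-180.     0.3  121.3] F [-0.2 -1.  -0.3] g 0.0
w [507.7 154.2] tool shift to z=100: [ 85.8 -64.4  -6. ]
W [597.3   9.8] tool shift to z=100: [-84.2 -63.   -5.1]
u [607.7 116.3] tool shift to z=100: [ 1.4  1.3 -5.6]
U [497.3  47.7] tool shift to z=100: [   0.3 -128.7   -5.5]
```

```bash
python3 -m handwheel '[{"ax":0,"ay":0,"az":0,"tx":1,"ty":1,"tz":2,"fingers":255},{"ax":0,"ay":0,"az":0,"tx":1,"ty":1,"tz":5,"fingers":255},{"ax":0,"ay":0,"az":0,"tx":1,"ty":1,"tz":7,"fingers":255}]'; python3 -m handwheel '[{"ax":0,"ay":0,"az":0,"tx":0,"ty":0,"tz":2,"fingers":255},{"ax":0,"ay":0,"az":0,"tx":0,"ty":0,"tz":4,"fingers":255},{"ax":0,"ay":0,"az":0,"tx":0,"ty":0,"tz":6,"fingers":255},{"ax":0,"ay":0,"az":0,"tx":0,"ty":0,"tz":6,"fingers":255}]'; python3 -m handwheel '[{"ax":0,"ay":0,"az":0,"tx":0,"ty":0,"tz":-30,"fingers":255},{"ax":0,"ay":0,"az":0,"tx":0,"ty":-40,"tz":-38,"fingers":255},{"ax":0,"ay":0,"az":0,"tx":0,"ty":-80,"tz":-38,"fingers":255},{"ax":0,"ay":0,"az":0,"tx":0,"ty":-115,"tz":-38,"fingers":255},{"ax":0,"ay":0,"az":0,"tx":0,"ty":-130,"tz":-30,"fingers":255},{"ax":0,"ay":0,"az":0,"tx":0,"ty":-130,"tz":-20,"fingers":255},{"ax":0,"ay":0,"az":0,"tx":0,"ty":-130,"tz":-14,"fingers":255}]';  python3 d.py
```

```text
time_s: 6.08
tool_pos: [608.7, 115.0, 88.2]
ee_rot: [179.9, 0.4, 121.3]
ft_force: [0.4, -0.8, 3.2]
gripper_width: -0.003
time_s: 6.58
tool_pos: [608.3, 115.1, 81.6]
ee_rot: [180.0, 0.4, 121.3]
ft_force: [-0.7, -0.2, 0.1]
gripper_width: -0.006
time_s: 7.45
tool_pos: [497.9, 48.3, 95.0]
ee_rot: [179.9, 0.4, 121.3]
ft_force: [1.2, -0.5, 0.4]
gripper_width: 0.003
t 7.45 [497.9  48.3  95. ] [179.9   0.4 121.3] F [ 1.2 -0.5  0.4] g 0.0
w [507.7 154.2] tool shift to z=100: [85.3 63.5 -5.5]
W [597.3   9.8] tool shift to z=100: [-84.7  64.9  -4.4]
u [607.7 116.3] tool shift to z=100: [  0.9 129.2  -4.9]
U [497.3  47.7] tool shift to z=100: [-0.2 -0.8 -5. ]
```

Press the fourth, then retreat up and away toward the base-left so the cameras see the lid.

```bash
python3 -m handwheel '[{"ax":0,"ay":0,"az":0,"tx":0,"ty":-1,"tz":2,"fingers":255},{"ax":0,"ay":0,"az":0,"tx":0,"ty":-1,"tz":5,"fingers":255},{"ax":0,"ay":0,"az":0,"tx":0,"ty":-1,"tz":7,"fingers":255}]'; python3 -m handwheel '[{"ax":0,"ay":0,"az":0,"tx":0,"ty":0,"tz":2,"fingers":255},{"ax":0,"ay":0,"az":0,"tx":0,"ty":0,"tz":4,"fingers":255},{"ax":0,"ay":0,"az":0,"tx":0,"ty":0,"tz":6,"fingers":255},{"ax":0,"ay":0,"az":0,"tx":0,"ty":0,"tz":6,"fingers":255}]'; python3 -m handwheel '[{"ax":0,"ay":0,"az":0,"tx":0,"ty":0,"tz":-50,"fingers":255},{"ax":0,"ay":0,"az":0,"tx":0,"ty":0,"tz":-100,"fingers":255},{"ax":0,"ay":0,"az":0,"tx":40,"ty":0,"tz":-130,"fingers":255},{"ax":0,"ay":0,"az":0,"tx":80,"ty":0,"tz":-150,"fingers":255},{"ax":0,"ay":0,"az":0,"tx":120,"ty":0,"tz":-150,"fingers":255},{"ax":0,"ay":0,"az":0,"tx":160,"ty":0,"tz":-150,"fingers":255},{"ax":0,"ay":0,"az":0,"tx":200,"ty":0,"tz":-150,"fingers":255},{"ax":0,"ay":0,"az":0,"tx":240,"ty":0,"tz":-150,"fingers":255},{"ax":0,"ay":0,"az":0,"tx":280,"ty":0,"tz":-150,"fingers":255},{"ax":0,"ay":0,"az":0,"tx":320,"ty":0,"tz":-150,"fingers":255}]'
python3 - <<'E'
from rig import env,eyes
import cv2,numpy as np
a=eyes.snapshot("top")["frame"][140:260,210:360]; b=eyes.snapshot("side")["frame"][165:285,200:350]
im=np.vstack([cv2.resize(x,(750,300*2),interpolation=cv2.INTER_CUBIC) for x in(a,b)])
im=np.hstack([cv2.resize(x,(400,320),interpolation=cv2.INTER_CUBIC) for x in(a,b)])
cv2.imwrite("pics/after.png",im[:,:,::-1])
E
```

```text
time_s: 7.82
tool_pos: [496.8, 47.8, 88.1]
ee_rot: [180.0, 0.3, 121.3]
ft_force: [-2.0, -1.1, 3.3]
gripper_width: 0.002
time_s: 8.32
tool_pos: [496.9, 47.8, 81.9]
ee_rot: [-180.0, 0.3, 121.3]
ft_force: [0.4, 0.5, -0.5]
gripper_width: 0.002
time_s: 9.57
tool_pos: [329.3, 322.9, 230.2]
ee_rot: [180.0, 0.3, 121.3]
ft_force: [0.7, -0.2, -0.6]
gripper_width: -0.003
```

View pics/after.png

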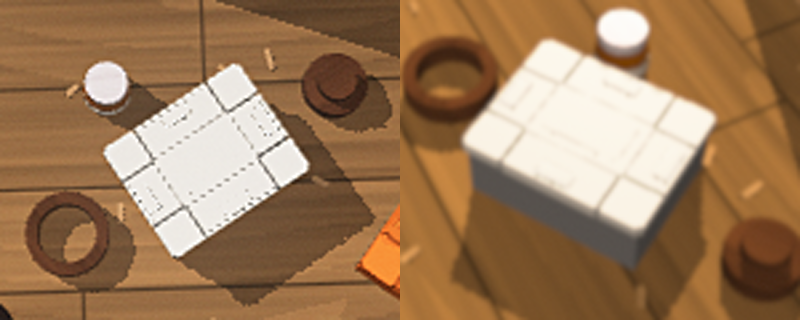

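In both views all four sections are level and shaded like the panel. The box's left corner is still at about column 249 of the top picture, as before, and the ring, jar and block haven't moved. The arm is clear, so I hand in.

```bash
python3 -c "
from rig import env
print(env.hand_in())"
```

```text
the job is handed in; nothing more can be done
None
```

I pressed all four rim sections of the grey box shut with the closed fingertips, lifted the arm clear and handed the job in at about 9.7 s of the 38 s allowed. No verdict was reported.

- **Flaps:** at each pad the contact force I read before the snap was 2 to 5.5 N. It dropped to about zero once past half-way. The last top and side pictures show all four sections level with the lid.
- **Box and bystanders:** by eye in the last pictures, neither the box nor the ring, turned block and jar had moved. I checked one box corner by pixel position and did not re-measure the others.
- **Disagreements:** the top and side cameras differed by about 2 to 4 mm on the box's centre. I used about the top-camera value and the presses landed well. The tool also overshot by about 5 mm above the second pad, and I corrected that before pressing. The first move call was refused for missing keys, and nothing moved.

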